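# Clip a transfer tube into its stand, push it home and lock it to the test port

## Robot

A 6-joint arm with a two-finger parallel gripper is mounted at the origin on a cart in front of the work surface, level with it; the furniture and walls round the work are solid. World frame = base frame: x ahead of the robot, y to its left, z up, the work surface at z = 0. Lengths are in m, angles in degrees, forces in N, time in s.
With the tool pointing down it reaches from about 0.4 to 0.825 m from the base axis. Payload 7 kg.
Tool frame: the origin (TCP) lies midway between the tips of the shut fingers; the grasp point (between the pads) lies 19 mm behind it; z points along the fingers, y is the direction in which the jaws open and shut (so a half turn about z gives the same grasp; the last joint's range is limited). The gripper opens to 88 mm and grips with 3 to 60 N. Pads are 19 mm wide; open, the fingers measure 130 mm over their backs; the gripper's body (78 mm by 193 mm) begins 47 mm behind the grasp point.
Start: joints at [93.169, 20.546, 0.682, 0, -70.136, -16.507], TCP at [0.156, 0.657, 0.227] pointing down, gripper open.
Joint ranges: [-176.03, 176.03], [-82.01, 121.73], [-58.28, 71.71], [-173.87, 95.51], [-174.79, -0.11], [-173.66, 173.66]. Speed limits (degrees/s): [136.94, 136.94, 172.46, 180, 180, 180].

## Interface

Orientations are given as [roll, pitch, yaw] about the fixed x, y, z axes, in that order (R = Rz(yaw) Ry(pitch) Rx(roll)).
In Python, from plant import r gives the robot as it stands. The module is installed in compiled form; this text tells all that it offers.
- The arm moves only by the tool send_rows, never from a script. Its argument "motion" is a list of rows, each an object with "travel": the shift along the tool's x, y, z in m, a list of three; "spin": the turn about the tool's z in degrees. In form: [{"travel": [tx, ty, tz], "spin": spin}, ...]. A call has 1 to 5 rows; each row shifts and turns the pose as measured when the row begins, along the tool's axes as they then stand; what a row does not reach is not made up. A row lasts 1/12 s, in which the tool goes at most 41.7 mm and 7.16 degrees, less where a joint would pass 70% of its speed; a pose out of reach is approached as far as the arm can. A call is refused whole if a number of a shift passes 0.0417 or a number of a turn 7.16, either way. A call with a gripper value outside its range is refused whole. "gripper" is the gripper command: -1 is shut, 1 is fully open, values between are in proportion, set as the call begins (left out, the last holds). The fingers move at their own pace and stop on an object; "squeeze" is the grip in N (left out, the last holds). Time passes only in rows, so rows that do not move let the fingers close. It gives the time, the measured TCP pose, the force and the opening at its end, in the units of the state.
- r.get_state(): the state, without advancing time (a new reading comes with each control period).
- r.capture(name): name is "scene" or "top" or "wrist"; returns (picture, depth): 384x512x3 uint8, blue, green, red; 384x512 float32, m along the optical axis (not along the pixel's ray), 0 where there is no reading.
- r.get_calibration(name): a dict with "fov_y" (degrees; the focal length in pixels is half the picture's height over the tangent of half this angle, whatever the lens; pixels are square), "cx", "cy" (the principal point, pixels), "origin" and "orientation" of the camera in the world. Camera axes: x right, y down, z forward; pixel columns grow to the right and rows downward; lengths in m; the calibration is good to about 2 mm. A picture is of the moment at which its call begins: read the wrist's pose just before it. get_calibration takes no time and is no camera call; for the wrist camera it gives the pose at the moment of the call.
- r.close_job(): hands the job in, once; it reports no verdict.
Trained networks look in the newest picture that a camera, given by its name, has taken for a name from the list of things; names that differ only in an ending like _2 or _b are one class to them, and where a whole thing is asked for, a point or a joint stands for the part that bears it (a point fixed in the world has none). Each returns a list of dicts, best first, with "conf" (0 to 1); they miss things now and then, are a little off and sometimes report something else, mostly with a low value. They report only what shows in the picture. A call takes as long as a camera call.
- r.boxes_of(camera, target): "at" ([x, y, z] in m, in the coordinates of the camera as it stood for that picture, good to about 4 mm: the middle of the surface that is visible of it).
- r.pinpoint(camera, target): "at" ([x, y, z] in m, in the coordinates of the camera as it stood for that picture, good to about 4 mm: a listed point, or the origin of a listed thing).
The state is a dict: "time_s": time; "joints": joint angles; "qd": joint speeds; "joint_torque": joint torques, N m; "tcp_pos": TCP position; "eef_rot": TCP orientation; "contact_force": force on the tool from outside, world axes, zero at the start; "moment": the same for the moment, N m; "gripper_width": finger opening in m.
Only numpy, scipy, OpenCV 4.12 (cv2) and the standard library are available. Lean on these libraries where they do the work, as an engineer would, in place of code of your own. Each camera call takes 0.05 s, during which the arm holds its last target. There are 200 camera calls.

## Task

Connect the loose steel transfer tube to the test port: lay it across the mouths of the two fork clips on the tube stand with its nose towards the port but still outside it, let go, then press it down until it has snapped past the sprung jaw of each clip and lies in both seats. Then push the tube endwise until its front collar is hard up against the port, and swing the hinged keeper fork fully down behind that collar to lock it. Leave the caliper, the loose gauge, the disc weight and the spanner where they lie.

Things in the scene. Friction and masses are not known exactly. Their poses are not given: they have to be found in the camera images.
- tube: Transfer tube, plain steel, 184 mm long, 12 mm diameter, 0.15 kg, lying loose on two hexagons (22 mm across flats): a collar near the nose and a union nut at the tail; axis 11 mm up. Origin on the axis at mid-length, close to the balance point; y runs along it from nose (-92 mm) to tail (+92). Collar y -74 to -62, nut +74 to +92; bare between. x and z turn as it rolls.
- tube_nose (a point): Tip of the tube's nose, on its axis: a spigot of 12 mm diameter sticks out 18 mm in front of the collar, its last 5 mm tapered to 7 mm.
- tube_collar (a point): Centre of the collar's front face (towards the nose), on the tube's axis, 18 mm behind the nose tip.
- tube_tail (a point): Centre of the flat tail end face of the tube (end of the union nut), on its axis. The tall grey machine on the bench to the left leaves little room for a wrist that turns close to it.
- tube_stand: Fixed stand: dark base plate 70 x 198 mm, 10 mm thick, with two black fork clips and at its -y end an aluminium port block (x +-22, y -112 to -70, z 10 to 56 mm; stub behind it to y -144). Origin on the bench; z up; y along the line of the clips away from the port. The seated tube's axis lies at x 0, z 36 mm. Beside the clips nothing stands above the plate.
- seat_a (a point): Clip nearer the port: point on the seated tube's axis at mid-clip (stand y -6, z 36 mm); stand's axes. Clip 14 mm wide along y, 53 mm high: fixed prong at +x (inner face x 6.6 mm), sprung steel jaw at -x, hinged at its foot, nose over the seat at z 43 to 54 mm, tab out to x -22, z 57. A tube laid in the V mouth (20 mm wide) rests with its axis at x +2, z 49 mm.
- seat_b (a point): The same point of the clip farther from the port (stand y +64 mm); same shape. Pressed down beside a clip with 10 to 20 N, the tube slides 13 mm down past the jaw, which springs back over it. Clips and jaws are slippery (friction 0.2).
- port_mouth (a point): Centre of the port's mouth on the block's +y face (stand y -70, z 36 mm); stand's axes. Round hole 15 mm wide, 26 mm deep, along -y; the spigot goes in until the collar meets the face: tube origin then at stand y +4. The tube fits down into the clips only with its origin at y 25 to 45 mm (nose outside the block, collar between block and near clip); 35 is right.
- jaw_a (a joint): Angle (rad) of the jaw of the clip nearer the port: 0 = shut (sprung this way), grows as the nose is pushed aside, about 0.2 while the tube passes, 0 again once it is seated.
- jaw_b (a joint): The same for the jaw of the clip farther from the port.
- keeper (a joint): Angle (rad) of the keeper, a steel fork 30 mm wide hinged on the block along stand x at y -85, z 60 mm. Shut = 0: top plate level towards +y, 3 mm thick, two legs (slot 14 mm) down to z 30 at y -56 to -52, behind the collar of a tube that is home. It starts leaning back at about 2 (stop 2.2) and stays by its weight; pushed past upright (1.57) it falls shut, nearly free.
- keeper_lip (a point): Middle of the free edge of the keeper's lip (20 mm wide, 3 mm thick), 52 mm from the hinge: open it is the top of the keeper, about stand y -117, z 100 mm; shut at y -33, z 67 mm. To the right of the stand lies a comparator board, 78 mm high, with posts 190 mm and gauges 360 mm high on it.
- caliper: Slide caliper lying flat, 205 x 58 mm, 10 mm high; origin at the centre of its underside. Leave alone.
- gauge: Loose black pressure gauge lying on its back, 111 x 74 mm, 44 mm high; origin at the centre of its underside. Leave alone.
- weight: Flat disc weight, 60 mm across, 12 mm high; origin at the centre of its underside. Leave alone.
- spanner: Combination spanner lying flat, 187 x 37 mm, 9 mm high; origin at the centre of its underside. Leave alone.

How it is judged:
By the outcome, as a careful person would: the job done as asked, in the order asked, and still so for the second after the job is handed in, with the robot touching nothing.
It also fails if it takes over 61 s, if anything falls off the work surface, if the arm or the gripper's body presses on something with over 40 N, if the wrist force passes 120 N, or if a joint passes its speed limit or range.

## Working session

There is one attempt and no reset: what is moved stays moved. The work goes in short steps, Python scripts to look and compute and a tool call to move; the robot and the scene stay as the last step left them, time stands still between calls to the robot, and variables do not carry over. Pictures are saved under pics/ and viewed, about 8 in all and at most 12, crops included, and the job is handed in when it is done.

Besides the shell and the picture viewer there is one more tool, called after ">>>" by a JSON object that holds its "name" and its "arguments", one argument or row to a line. send_rows: Moves the arm, as the interface text tells. Its arguments: {"type":"object","properties":{"motion":{"type":"array"},"gripper":{"type":"number"},"squeeze":{"type":"number"}},"required":["motion"]}

```bash
mkdir -p pics; cat > h.py <<'E'
from plant import r
import numpy as np, cv2
from scipy.spatial.transform import Rotation as R
def cam(n):
    c=r.get_calibration(n); return c
def rot(o):
    o=np.array(o,float)
    return o if o.shape==(3,3) else R.from_euler('xyz',o,degrees=True).as_matrix()
def snap(n,f=None):
    c=cam(n); p,d=r.capture(n)
    if f: cv2.imwrite('pics/'+f,p)
    return c,p,d
def w(c,at): return rot(c['orientation'])@np.array(at)+np.array(c['origin'])
def find(n,c,t,k=2,m='pinpoint'):
    for q in getattr(r,m)(n,t)[:k]: print(n,m,t,round(q['conf'],2),np.round(w(c,q['at']),4))
def px(c,p,d,u,v):
    f=p.shape[0]/2/np.tan(np.radians(c['fov_y']/2)); z=d[v,u]
    return w(c,[(u-c['cx'])/f*z,(v-c['cy'])/f*z,z])
E
python3 - <<'E'
from h import *
print(r.get_state())
for n in ['scene','top']:
    c,p,d=snap(n,n+'0.png'); print(n,c)
    for t in ['tube','tube_nose','tube_tail','tube_stand','seat_a','seat_b','port_mouth','keeper_lip']: find(n,c,t)
E
```

```text
{'time_s': 0.0, 'joints': array([ 9.31691857e+01,  2.05911271e+01,  6.32353283e-01, -1.98932140e-02,
       -7.01355417e+01, -1.65065804e+01]), 'qd': array([ 0.00521206, -0.04634896,  0.03177906, -0.08607697, -0.00937447,
       -0.02112298]), 'joint_torque': array([ 2.11029233e-03, -5.82720172e+01,  2.93057656e+01,  6.99679077e+00,
        7.02322679e-03, -1.52330790e-04]), 'tcp_pos': array([0.15563139, 0.6562989 , 0.22561609]), 'eef_rot': array([ 1.79904258e+02, -8.86996448e-03, -1.33441624e+01]), 'contact_force': array([ 0.38658591, -0.66629484, -0.34735605]), 'moment': array([ 0.03546719, -0.03212619, -0.04652467]), 'gripper_width': 0.08791978421890986}
scene {'fov_y': 49.93541005263437, 'cx': 252.0455524904864, 'cy': 195.36871715153197, 'origin': array([ 0.29736012, -0.5078976 ,  0.67488581]), 'orientation': array([-132.83495702,   -0.82017178,  -26.78589704])}
scene pinpoint tube 0.72 [0.6318 0.2025 0.0089]
scene pinpoint tube_nose 0.88 [0.6924 0.1347 0.0111]
scene pinpoint tube_tail 0.67 [0.5673 0.269  0.0136]
scene pinpoint seat_a 0.74 [0.5954 0.0807 0.0355]
scene pinpoint se
[... 358 characters left out ...]
916 ,   -1.16677414,  -88.35049743])}
top pinpoint tube 0.92 [0.6299 0.2017 0.0086]
top pinpoint tube 0.32 [ 0.4031 -0.0084  0.0019]
top pinpoint tube_nose 0.63 [0.6894 0.1309 0.0134]
top pinpoint tube_tail 0.56 [0.5706 0.2737 0.0107]
top pinpoint tube_stand 0.96 [0.5935 0.0778 0.0016]
top pinpoint seat_a 0.8 [0.5996 0.0743 0.0345]
top pinpoint seat_a 0.7 [0.5483 0.122  0.0372]
top pinpoint seat_b 0.8 [0.5996 0.0743 0.0345]
top pinpoint seat_b 0.7 [0.5483 0.122  0.0372]
top pinpoint port_mouth 0.73 [ 0.7906 -0.109   0.0014]
top pinpoint port_mouth 0.67 [0.6491 0.0304 0.0401]
top pinpoint keeper_lip 0.72 [ 0.6879 -0.002   0.0955]
top pinpoint keeper_lip 0.58 [ 5.941e-01  7.860e-02 -1.000e-04]
```

```bash
python3 -c "
import cv2,numpy as np
a=cv2.imread('pics/scene0.png');b=cv2.imread('pics/top0.png')
cv2.imwrite('pics/s.png',cv2.resize(a,(800,600)));cv2.imwrite('pics/t.png',cv2.resize(b,(800,600)))"
```

```text
(no output)
```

View pics/t.png

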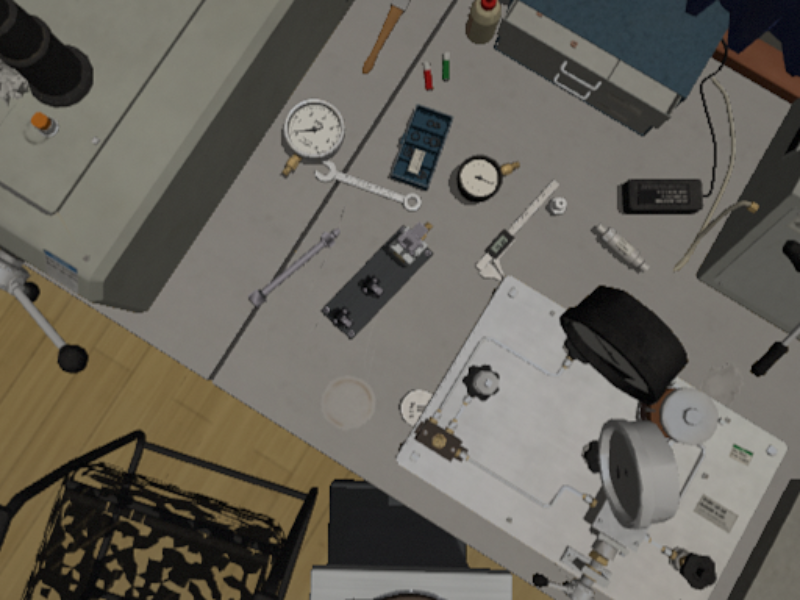

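View pics/s.png

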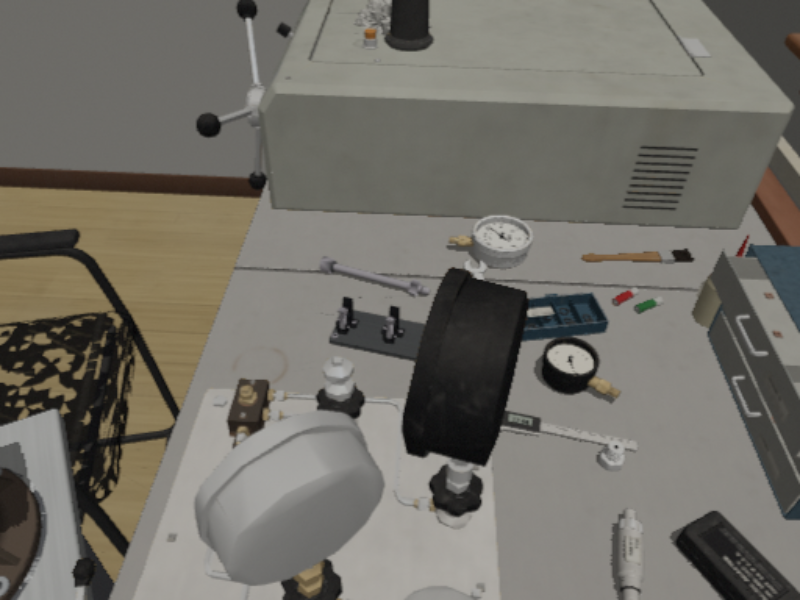

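The top view shows the tube at about (295,268), nose at upper right. The stand is centred near (378,280) with its port at the upper right, and the keeper is leaning back. The grey machine's edge runs from (150,310) to (360,0), and the comparator board is to the right of (400–500, 280+). Before moving I'll check obstacle heights along the transfer path.

```bash
python3 - <<'E'
from h import *
c,p,d=snap('top')
for n,(u,v) in dict(mach=(100,270),ball=(70,355),hand=(10,275),chair=(140,435),chair2=(310,490),machR=(300,40),port=(408,240),board=(420,440),knob=(485,380)).items():
    print(n,np.round(px(c,p,d,int(u*.64),int(v*.64)),3))
H,W=d.shape;f=H/2/np.tan(np.radians(c['fov_y']/2));u,v=np.meshgrid(np.arange(W),np.arange(H))
P=np.stack([(u-c['cx'])/f*d,(v-c['cy'])/f*d,d],-1)@rot(c['orientation']).T+c['origin']
# highest points near the straight path
a=np.array([.156,.657]);b=np.array([.60,.13])
for t in np.linspace(0,1,9):
    q=a+t*(b-a); m=(np.hypot(P[...,0]-q[0],P[...,1]-q[1])<.14)&(d>0)
    print(np.round(q,2),m.sum(),np.round(P[...,2][m].max() if m.any() else -9,3))
# base plate yaw
m=(np.abs(P[...,2]-.010)<.006)&(p.max(-1)<90)&(np.hypot(P[...,0]-.594,P[...,1]-.078)<.13)
rc=cv2.minAreaRect(P[m][:,:2].astype(np.float32)); print(rc,m.sum())
E
```

```text
mach [0.583 0.422 0.246]
ball [0.472 0.474 0.197]
hand [0.583 0.59  0.147]
chair [ 0.275  0.682 -0.713]
chair2 [ 0.148  0.229 -0.706]
machR [0.961 0.195 0.129]
port [0.667 0.021 0.075]
board [ 0.365 -0.002  0.108]
knob [ 0.455 -0.085  0.182]
[0.16 0.66] 6325 -0.102
[0.21 0.59] 6848 -0.102
[0.27 0.53] 5225 -0.293
[0.32 0.46] 2942 0.197
[0.38 0.39] 2891 0.201
[0.43 0.33] 4918 0.195
[0.49 0.26] 7934 0.026
[0.54 0.2 ] 9303 0.059
[0.6  0.13] 9214 0.106
((0.6351617574691772, 0.09638846665620804), (0.1482279896736145, 0.19634516537189484), 48.2443733215332) 1533
```

>>> {"name": "send_rows", "arguments": {
  "motion": [
    {"travel": [0.025,0.018,-0.027],"spin": 0},
    {"travel": [0.025,0.018,-0.027],"spin": 0},
    {"travel": [0.025,0.018,-0.027],"spin": 0},
    {"travel": [0.032,0.023,0],"spin": 0},
    {"travel": [0.032,0.023,0],"spin": 0}
  ],
  "gripper": 1
}}

```text
time_s: 1.37
tcp_pos: [0.267, 0.5274, 0.3071]
eef_rot: [179.6, -0.1, -12.9]
contact_force: [1.2, -0.4, -0.5]
gripper_width: 0.0876
```

>>> {"name": "send_rows", "arguments": {
  "motion": [
    {"travel": [0.032,0.023,0],"spin": 0},
    {"travel": [0.032,0.023,0],"spin": 0},
    {"travel": [0.032,0.023,0],"spin": 0},
    {"travel": [0.032,0.023,0],"spin": 0},
    {"travel": [0.032,0.023,0],"spin": 0}
  ]
}}

```text
time_s: 1.78
tcp_pos: [0.402, 0.3726, 0.3114]
eef_rot: [-180.0, -0.2, -12.7]
contact_force: [1.4, 1.0, -0.3]
gripper_width: 0.0876
```

>>> {"name": "send_rows", "arguments": {
  "motion": [
    {"travel": [0.032,0.023,0],"spin": 0},
    {"travel": [0.032,0.023,0],"spin": 0},
    {"travel": [0.032,0.023,0],"spin": 0},
    {"travel": [0.032,0.023,0],"spin": 0},
    {"travel": [0.032,0.023,0],"spin": 0}
  ]
}}

```text
time_s: 2.2
tcp_pos: [0.5375, 0.2165, 0.3143]
eef_rot: [-179.7, -0.3, -12.6]
contact_force: [-0.2, 0.2, 0.1]
gripper_width: 0.0879
```

>>> {"name": "send_rows", "arguments": {
  "motion": [
    {"travel": [0.02,0.01,0.01],"spin": 7},
    {"travel": [0.02,0.01,0.01],"spin": 7},
    {"travel": [0.02,0.01,0.01],"spin": 7},
    {"travel": [0,0,0.01],"spin": 7},
    {"travel": [0,0,0],"spin": 7}
  ]
}}

```text
time_s: 2.62
tcp_pos: [0.591, 0.1582, 0.2737]
eef_rot: [-179.5, -0.2, -48.5]
contact_force: [-0.7, -0.1, -0.2]
gripper_width: 0.0878
```

```bash
python3 - <<'E'
from h import *
s=r.get_state(); print(s['time_s'],s['tcp_pos'],s['eef_rot'],s['joints'])
c,p,d=snap('wrist','w1.png'); print(c)
for t in ['tube','tube_nose','tube_collar','tube_tail','tube_stand','seat_a','port_mouth','keeper_lip']: find('wrist',c,t)
E
```

```text
2.6167 [0.59101646 0.15818405 0.27366307] [-1.79454083e+02 -1.78775641e-01 -4.84830147e+01] [ 33.31808734  12.78738392  -4.02961686   0.10382999 -72.61719274
   8.16921924]
{'fov_y': 68.67227798774617, 'cx': 256.7011776730288, 'cy': 194.27817384898572, 'origin': array([0.6371249 , 0.10354843, 0.43131799]), 'orientation': array([ 164.90554672,    0.51565622, -138.44872191])}
wrist pinpoint tube 0.67 [0.692  0.1381 0.0109]
wrist pinpoint tube 0.63 [0.6353 0.2031 0.0083]
wrist pinpoint tube_nose 0.71 [0.6916 0.1332 0.0115]
wrist pinpoint tube_collar 0.74 [0.6825 0.1462 0.0101]
wrist pinpoint tube_tail 0.59 [0.5692 0.2678 0.0093]
wrist pinpoint tube_stand 0.6 [0.5925 0.0806 0.0015]
wrist pinpoint seat_a 0.79 [0.6019 0.0757 0.0359]
wrist pinpoint seat_a 0.57 [0.5497 0.1227 0.0326]
wrist pinpoint port_mouth 0.97 [0.6461 0.0289 0.0305]
wrist pinpoint keeper_lip 0.84 [ 6.847e-01 -3.000e-04  9.930e-02]
wrist pinpoint keeper_lip 0.26 [0.5477 0.1221 0.0331]
```

View pics/w1.png

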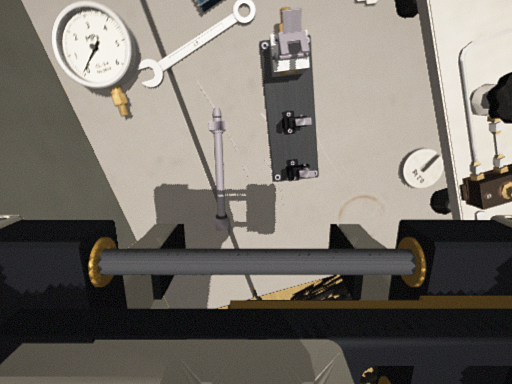

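The wrist view shows the tube from nose (217,112) to tail (222,222). The stand plate is at about (263–318, 40–180), with clips at (292,121) and (297,170) and the keeper and port at (292,40). I'll refine the tube and stand lines from the depth data.

```bash
cat >> h.py <<'E'
def cloud(c,d):
    H,W=d.shape;f=H/2/np.tan(np.radians(c['fov_y']/2));u,v=np.meshgrid(np.arange(W),np.arange(H))
    return np.stack([(u-c['cx'])/f*d,(v-c['cy'])/f*d,d],-1)@rot(c['orientation']).T+c['origin']
def fitline(Q):
    m=np.median(Q,0)
    for i in range(8):
        U=np.linalg.svd(Q-m,full_matrices=False)[2][0]; n=np.array([-U[1],U[0]])
        k=abs((Q-m)@n)<[.02,.015,.012,.01,.009,.008,.008,.008][i]; Q=Q[k]; m=Q.mean(0)
    t=(Q-m)@U
    return m,U,t.min(),t.max(),len(Q)
E
python3 - <<'E'
from h import *
for n in ['wrist','top']:
    c,p,d=snap(n); P=cloud(c,d)
    ax=np.array([np.cos(np.radians(132)),np.sin(np.radians(132))]); nn=np.array([-ax[1],ax[0]])
    o=P[...,:2]-[.631,.202]
    table=(abs(o@nn)<.05)&(abs(o@nn)>.025)&(abs(o@ax)<.08); z0=np.median(P[table][:,2])
    m=(abs(o@nn)<.02)&(abs(o@ax)<.11)&(P[...,2]-z0>.007)&(P[...,2]<.03)
    mm,U,a,b,k=fitline(P[m][:,:2]); U=U if U[1]>0 else -U
    t=(P[m][:,:2]-mm)@U
    print(n,'tube',z0,'mid',mm+U*(t.min()+t.max())/2,'len',t.max()-t.min(),'ang',np.degrees(np.arctan2(U[1],U[0])),k,'nose',mm+U*t.min())
    # plate
    m=(abs(P[...,2]-z0-.010)<.004)&(p.max(-1)<100)&(np.hypot(P[...,0]-.594,P[...,1]-.078)<.115)
    M=cv2.morphologyEx(m.astype(np.uint8),cv2.MORPH_OPEN,np.ones((3,3)))
    rc=cv2.minAreaRect(P[M>0][:,:2].astype(np.float32)); print('plate',rc,M.sum())
    # port/clips tops
    for lab,lo,hi,ctr in [('clipA',.045,.065,(.599,.077)),('clipB',.045,.065,(.549,.123)),('port',.05,.062,(.667,.022))]:
        m=(P[...,2]-z0>lo)&(P[...,2]-z0<hi)&(np.hypot(P[...,0]-ctr[0],P[...,1]-ctr[1])<.035); print(lab,m.sum(),P[m].mean(0))
E
```

```text
return _methods._mean(a, axis=axis, dtype=dtype,
  ret = um.true_divide(
Traceback (most recent call last):
  File "h.py", line 25, in fitline
    U=np.linalg.svd(Q-m,full_matrices=False)[2][0]; n=np.array([-U[1],U[0]])
      ~~~~~~~~~~~~~~~~~~~~~~~~~~~~~~~~~~~~~~~~~^^^
IndexError: index 0 is out of bounds for axis 0 with size 0
```

```bash
python3 - <<'E'
from h import *
for n,uv in [('wrist',[(217,112),(219,150),(220,180),(240,150),(290,90),(265,100)]),('top',[(189,171),(180,180),(225,195)])]:
    c,p,d=snap(n); 
    for u,v in uv: print(n,(u,v),d[v,u],np.round(px(c,p,d,u,v),4),p[v,u])
    P=cloud(c,d); print(P.shape, P[150,240])
    o=np.hypot(P[...,0]-.631,P[...,1]-.202); m=(o<.06)&(d>0); print(m.sum(),np.percentile(P[m][:,2],[5,50,80,95,99]) if m.any() else '')
E
```

```text
wrist (217, 112) 0.4007395 [0.6894 0.1403 0.0176] [178 175 185]
wrist (219, 150) 0.41648525 [0.6527 0.1799 0.0158] [186 183 192]
wrist (220, 180) 0.42649156 [0.6223 0.2131 0.0175] [183 177 185]
wrist (240, 150) 0.4321002 [ 6.293e-01  1.610e-01 -3.000e-04] [176 187 197]
wrist (290, 90) 0.3990423 [0.6327 0.0483 0.0099] [79 79 83]
wrist (265, 100) 0.413285 [ 0.6502  0.0814 -0.0009] [180 194 202]
(384, 512, 3) [ 6.29316909e-01  1.60990647e-01 -3.49256928e-04]
36714 [-0.00084337  0.36646854  0.38651672  0.39268411  0.39394182]
top (189, 171) 0.57132804 [0.5486 0.1336 0.5486] [17 16 16]
top (180, 180) 0.6228808 [0.5429 0.1526 0.4957] [14  9 14]
top (225, 195) 0.73456734 [0.5336 0.0919 0.3831] [49 46 44]
(384, 512, 3) [ 0.68817694  0.07262556 -0.00092975]
3208 [-6.86108316e-04  7.16719506e-01  7.18220518e-01  7.19084303e-01
  7.19666872e-01]
```

Gripper pixels contaminated the median, so I'll use only the wrist camera with a height limit.

```bash
cat > m.py <<'E'
from h import *
def meas():
    c,p,d=snap('wrist'); P=cloud(c,d); z0=-.0005
    ax=np.array([np.cos(np.radians(132)),np.sin(np.radians(132))]); nn=np.array([-ax[1],ax[0]])
    o=P[...,:2]-[.631,.202]
    m=(abs(o@nn)<.025)&(abs(o@ax)<.12)&(P[...,2]-z0>.008)&(P[...,2]<.03)
    mm,U,a,b,k=fitline(P[m][:,:2]); U=U if U[1]>0 else -U
    t=(P[m][:,:2]-mm)@U
    print('tube mid',mm+U*(t.min()+t.max())/2,'len',t.max()-t.min(),'ang',np.degrees(np.arctan2(U[1],U[0])),k,'nose',mm+U*t.min(),'tail',mm+U*t.max())
    m=(abs(P[...,2]-z0-.010)<.004)&(p.max(-1)<110)&(np.hypot(P[...,0]-.594,P[...,1]-.078)<.115)
    M=cv2.morphologyEx(m.astype(np.uint8),cv2.MORPH_OPEN,np.ones((3,3)))
    rc=cv2.minAreaRect(P[M>0][:,:2].astype(np.float32)); print('plate',rc,M.sum())
    for lab,lo,hi,ctr in [('clipA',.04,.065,(.599,.077)),('clipB',.04,.065,(.549,.123)),('port',.05,.062,(.667,.022))]:
        m=(P[...,2]-z0>lo)&(P[...,2]-z0<hi)&(np.hypot(P[...,0]-ctr[0],P[...,1]-ctr[1])<.035); print(lab,m.sum(),P[m].mean(0))
    return c,p,d,P
if __name__=='__main__': meas()
E
python3 m.py
```

```text
tube mid [0.63008749 0.20237706] len 0.18327642167281594 ang 132.4027764946662 1030 nose [0.69188263 0.13470933] tail [0.56829234 0.27004479]
plate ((0.6065258383750916, 0.07105784118175507), (0.0696350708603859, 0.1866123080253601), 48.33928298950195) 4337
clipA 170 [0.59771651 0.0746861  0.05105763]
clipB 171 [0.54580348 0.12062625 0.05061904]
port 609 [0.65973053 0.02929279 0.05582454]
```

>>> {"name": "send_rows", "arguments": {
  "motion": [
    {"travel": [-0.004,-0.03,0.02],"spin": -1},
    {"travel": [-0.003,-0.029,0.028],"spin": 0},
    {"travel": [0,0,0.04],"spin": 0},
    {"travel": [0,0,0.04],"spin": 0},
    {"travel": [0,0,0.03],"spin": 0}
  ]
}}

```text
time_s: 3.68
tcp_pos: [0.6404, 0.2112, 0.1261]
eef_rot: [-178.0, -0.6, -46.7]
contact_force: [-0.7, 0.5, -0.7]
gripper_width: 0.0878
```

>>> {"name": "send_rows", "arguments": {
  "motion": [
    {"travel": [0,0,0],"spin": 0}
  ]
}}

```text
time_s: 3.77
tcp_pos: [0.637, 0.2098, 0.119]
eef_rot: [-178.6, -0.5, -46.7]
contact_force: [-1.3, -0.6, -1.9]
gripper_width: 0.0875
```

```bash
cat >> h.py <<'E'
def delta(xy,z,yaw=None):
    s=r.get_state(); y=np.radians(s['eef_rot'][2]); e=np.array(xy)-s['tcp_pos'][:2]
    print('t',s['time_s'],'tcp',np.round(s['tcp_pos'],4),'yaw',round(s['eef_rot'][2],2),'F',np.round(s['contact_force'],1),'w',round(s['gripper_width'],4))
    print('tool d',np.round([e@[np.cos(y),np.sin(y)],e@[np.sin(y),-np.cos(y)],s['tcp_pos'][2]-z],4),'spin',None if yaw is None else round(s['eef_rot'][2]-yaw,2))
SO=np.array([.5964,.0799]); A=np.radians(48.4); XS=np.array([np.cos(A),np.sin(A)]); YS=np.array([-XS[1],XS[0]])
def S(x,y): return SO+XS*x+YS*y
def inS(p): q=np.array(p)[:2]-SO; return q@XS,q@YS
E
python3 - <<'E'
from h import *
delta((.6301,.2024),.003,-47.6)
c,p,d=snap('wrist','w2.png'); find('wrist',c,'tube')
E
```

```text
t 3.7667 tcp [0.637  0.2098 0.119 ] yaw -46.73 F [-1.3 -0.6 -1.9] w 0.0875
tool d [0.0006 0.0101 0.116 ] spin 0.87
wrist pinpoint tube 0.86 [0.6336 0.2042 0.0083]
```

>>> {"name": "send_rows", "arguments": {
  "motion": [
    {"travel": [0.0,0.005,0.02],"spin": 0.9},
    {"travel": [0,0.005,0.03],"spin": 0},
    {"travel": [0,0,0.025],"spin": 0},
    {"travel": [0,0,0.005],"spin": 0},
    {"travel": [0,0,0],"spin": 0}
  ]
}}

```text
time_s: 4.28
tcp_pos: [0.6452, 0.2097, 0.0605]
eef_rot: [-176.9, -1.0, -47.4]
contact_force: [0.0, 0.1, 0.7]
gripper_width: 0.0876
```

```bash
python3 - <<'E'
from h import *
delta((.6301,.2024),.003,-47.6); print(r.get_state()['eef_rot'])
E
```

```text
t 4.2833 tcp [0.6452 0.2097 0.0605] yaw -47.43 F [0.  0.1 0.7] w 0.0876
tool d [-0.0049  0.0161  0.0575] spin 0.17
[-176.88206109   -1.04461262  -47.42667682]
```

>>> {"name": "send_rows", "arguments": {
  "motion": [
    {"travel": [0,0.005,-0.04],"spin": 0},
    {"travel": [0,0.005,-0.04],"spin": 0},
    {"travel": [0,0,0],"spin": 0}
  ]
}}

```text
time_s: 4.53
tcp_pos: [0.6356, 0.2012, 0.1478]
eef_rot: [-176.8, -1.2, -47.3]
contact_force: [0.5, 1.0, 1.0]
gripper_width: 0.0873
```

>>> {"name": "send_rows", "arguments": {
  "motion": [
    {"travel": [0,0,0.01],"spin": 0},
    {"travel": [0,0,0.01],"spin": 0},
    {"travel": [0,0,0.01],"spin": 0},
    {"travel": [0,0,0.01],"spin": 0},
    {"travel": [0,0,0.01],"spin": 0}
  ]
}}

```text
time_s: 4.95
tcp_pos: [0.6446, 0.2056, 0.1097]
eef_rot: [-175.6, -1.5, -47.3]
contact_force: [-0.6, -0.8, 0.2]
gripper_width: 0.0877
```

```bash
python3 - <<'E'
from h import *
delta((.6301,.2024),.003,-47.6); print(r.get_state()['eef_rot'])
E
```

```text
t 4.95 tcp [0.6446 0.2056 0.1097] yaw -47.29 F [-0.6 -0.8  0.2] w 0.0877
tool d [-0.0075  0.0128  0.1067] spin 0.31
[-175.59544648   -1.48670117  -47.29058158]
```

>>> {"name": "send_rows", "arguments": {
  "motion": [
    {"travel": [-0.001,0.002,-0.006],"spin": 0},
    {"travel": [-0.001,0.002,-0.006],"spin": 0},
    {"travel": [-0.001,0.002,-0.006],"spin": 0},
    {"travel": [-0.001,0.002,-0.006],"spin": 0},
    {"travel": [-0.001,0.002,-0.006],"spin": 0}
  ]
}}

```text
time_s: 5.37
tcp_pos: [0.6278, 0.1993, 0.1326]
eef_rot: [-176.4, -1.3, -47.3]
contact_force: [-0.8, -0.1, 0.3]
gripper_width: 0.0877
```

```bash
python3 - <<'E'
from h import *
delta((.6301,.2024),.003,-47.6); s=r.get_state();print(s['eef_rot'],s['joints'],s['qd'])
r.capture('top');s=r.get_state();print(s['time_s'],s['tcp_pos'],s['eef_rot'],s['joints'],s['qd'])
E
```

```text
t 5.3667 tcp [0.6278 0.1993 0.1326] yaw -47.31 F [-0.8 -0.1  0.3] w 0.0877
tool d [-0.0007 -0.0038  0.1296] spin 0.29
[-176.38486856   -1.33950093  -47.30730352] [ 35.04868906  20.83547806 -12.4189828    1.05736777 -52.98868394
   7.0774547 ] [ 1.06347739 -7.24040817  0.65175141  0.08832726 -7.71528773 -0.91319549]
5.4167 [0.62811969 0.19953476 0.13436634] [-176.26545972   -1.37466133  -47.29510163] [ 35.05770661  20.7103462  -12.37262145   1.07987513 -53.03727635
   7.07189873] [-0.12157698  0.22457624  0.58927947  0.17348878  1.75447576  0.25182761]
```

>>> {"name": "send_rows", "arguments": {
  "motion": [
    {"travel": [0,0,-0.003],"spin": 0},
    {"travel": [0,0,-0.003],"spin": 0},
    {"travel": [0,0,-0.003],"spin": 0},
    {"travel": [0,0,-0.003],"spin": 0},
    {"travel": [0,0,-0.003],"spin": 0}
  ]
}}

```text
time_s: 5.83
tcp_pos: [0.6274, 0.1995, 0.1532]
eef_rot: [-176.1, -1.4, -47.3]
contact_force: [0.6, 0.9, 0.4]
gripper_width: 0.0875
```

>>> {"name": "send_rows", "arguments": {
  "motion": [
    {"travel": [0,0,-0.012],"spin": 0},
    {"travel": [0,0,-0.012],"spin": 0},
    {"travel": [0,0,-0.012],"spin": 0},
    {"travel": [0,0,-0.012],"spin": 0},
    {"travel": [0,0,-0.012],"spin": 0}
  ]
}}

```text
time_s: 6.25
tcp_pos: [0.6222, 0.1969, 0.216]
eef_rot: [-176.3, -1.4, -47.3]
contact_force: [0.2, 0.7, -0.2]
gripper_width: 0.0877
```

>>> {"name": "send_rows", "arguments": {
  "motion": [
    {"travel": [0,0,0.04],"spin": 0},
    {"travel": [0,0,0.04],"spin": 0},
    {"travel": [0,0,0.02],"spin": 0}
  ]
}}

```text
time_s: 6.5
tcp_pos: [0.6359, 0.2031, 0.1288]
eef_rot: [-175.1, -1.7, -47.2]
contact_force: [-0.2, 0.1, -0.6]
gripper_width: 0.0876
```

>>> {"name": "send_rows", "arguments": {
  "motion": [
    {"travel": [0,0,0],"spin": 0},
    {"travel": [0,0,0],"spin": 0},
    {"travel": [0,0,0],"spin": 0},
    {"travel": [0,0,0],"spin": 0}
  ]
}}

```text
time_s: 6.83
tcp_pos: [0.635, 0.2022, 0.128]
eef_rot: [-175.4, -1.7, -47.2]
contact_force: [0.9, -0.9, 0.3]
gripper_width: 0.0879
```

>>> {"name": "send_rows", "arguments": {
  "motion": [
    {"travel": [0,0.012,0],"spin": 0},
    {"travel": [0,0.012,0],"spin": 0},
    {"travel": [0,0.012,0],"spin": 0},
    {"travel": [0,0.012,0],"spin": 0},
    {"travel": [0,0.012,0],"spin": 0}
  ]
}}

```text
time_s: 7.25
tcp_pos: [0.591, 0.1606, 0.1289]
eef_rot: [-174.8, -1.8, -47.2]
contact_force: [-0.2, 0.4, 0.3]
gripper_width: 0.0878
```

>>> {"name": "send_rows", "arguments": {
  "motion": [
    {"travel": [0,-0.03,0],"spin": 0},
    {"travel": [0,-0.03,0],"spin": 0}
  ]
}}

```text
time_s: 7.42
tcp_pos: [0.6277, 0.1952, 0.1359]
eef_rot: [-175.0, -1.7, -47.4]
contact_force: [2.2, 1.2, 1.5]
gripper_width: 0.0876
```

>>> {"name": "send_rows", "arguments": {
  "motion": [
    {"travel": [0,-0.01,0],"spin": 0},
    {"travel": [0,-0.01,0],"spin": 0},
    {"travel": [0,-0.01,0],"spin": 0},
    {"travel": [0,-0.01,0],"spin": 0},
    {"travel": [0,-0.01,0],"spin": 0}
  ]
}}

```text
time_s: 7.83
tcp_pos: [0.6664, 0.2306, 0.145]
eef_rot: [-174.7, -1.8, -47.4]
contact_force: [0.4, 0.6, 0.1]
gripper_width: 0.0875
```

>>> {"name": "send_rows", "arguments": {
  "motion": [
    {"travel": [0,0,0],"spin": 0},
    {"travel": [0,0,0],"spin": 0}
  ]
}}

```text
time_s: 8.0
tcp_pos: [0.6678, 0.2318, 0.145]
eef_rot: [-174.7, -1.8, -47.4]
contact_force: [0.2, -0.0, 0.3]
gripper_width: 0.0877
```

```bash
python3 - <<'E'
from h import *
delta((.6301,.2024),.003,-47.6); s=r.get_state();print(s['eef_rot'],s['joints'],rot(s['eef_rot'])[:,2])
E
```

```text
t 8.0 tcp [0.6678 0.2318 0.145 ] yaw -47.37 F [ 0.2 -0.   0.3] w 0.0877
tool d [-0.0039  0.0477  0.142 ] spin 0.23
[-174.66610151   -1.76509131  -47.36861514] [ 35.48735208  23.43229732  -6.80443237   1.33214384 -54.25775423
   6.50006496] [ 0.08916394  0.0403961  -0.99519744]
```

>>> {"name": "send_rows", "arguments": {
  "motion": [
    {"travel": [0,0.015,-0.035],"spin": 0},
    {"travel": [0,0.015,-0.035],"spin": 0},
    {"travel": [0,0.015,-0.035],"spin": 0}
  ]
}}

```text
time_s: 8.25
tcp_pos: [0.6214, 0.1956, 0.2352]
eef_rot: [-175.8, -1.5, -47.4]
contact_force: [0.4, 0.0, 0.2]
gripper_width: 0.0877
```

```bash
cat > st.py <<'E'
from plant import r
import numpy as np,sys
for i in range(int(sys.argv[1]) if len(sys.argv)>1 else 2): r.capture('wrist')
s=r.get_state();print(round(s['time_s'],2),np.round(s['tcp_pos'],4),np.round(s['eef_rot'],2),np.round(s['contact_force'],1),round(s['gripper_width'],4))
E
python3 st.py
```

```text
8.35 [0.624  0.196  0.2432] [-175.1    -1.7   -47.36] [ 0.4  0.  -0.2] 0.0876
```

>>> {"name": "send_rows", "arguments": {
  "motion": [
    {"travel": [0,0,0.04],"spin": 0}
  ]
}}

```text
time_s: 8.43
tcp_pos: [0.631, 0.1988, 0.2129]
eef_rot: [-174.3, -2.0, -47.3]
contact_force: [1.5, 1.2, -0.0]
gripper_width: 0.0877
```

```bash
python3 st.py
```

```text
8.53 [0.6247 0.1962 0.1997] [-175.39   -1.55  -47.42] [-1.5 -0.5 -1. ] 0.088
```

>>> {"name": "send_rows", "arguments": {
  "motion": [
    {"travel": [0,0,0.04],"spin": 0}
  ]
}}

```text
time_s: 8.62
tcp_pos: [0.6312, 0.1988, 0.169]
eef_rot: [-174.8, -1.8, -47.3]
contact_force: [2.4, 1.8, 2.4]
gripper_width: 0.0876
```

```bash
python3 st.py
```

```text
8.72 [0.6245 0.196  0.1567] [-175.92   -1.38  -47.47] [-0.5 -0.8 -0.7] 0.0877
```

>>> {"name": "send_rows", "arguments": {
  "motion": [
    {"travel": [0,0,-0.04],"spin": 0},
    {"travel": [0,0,0],"spin": 0}
  ]
}}

```text
time_s: 8.88
tcp_pos: [0.6206, 0.1933, 0.1972]
eef_rot: [-176.4, -1.4, -47.4]
contact_force: [1.9, 0.9, 2.5]
gripper_width: 0.0876
```

```bash
python3 st.py
```

```text
8.98 [0.6181 0.1929 0.1917] [-176.7    -1.19  -47.5 ] [-1.2  0.5 -0.4] 0.0876
```

>>> {"name": "send_rows", "arguments": {
  "motion": [
    {"travel": [0,0,0.04],"spin": 0}
  ]
}}

```text
time_s: 9.07
tcp_pos: [0.6249, 0.1959, 0.1607]
eef_rot: [-176.0, -1.4, -47.4]
contact_force: [2.0, 1.0, 0.9]
gripper_width: 0.0877
```

```bash
python3 st.py
```

```text
9.17 [0.6178 0.1927 0.1482] [-177.07   -1.05  -47.55] [-0.4 -0.3 -1. ] 0.0875
```

>>> {"name": "send_rows", "arguments": {
  "motion": [
    {"travel": [0,0,-0.04],"spin": 0},
    {"travel": [0,0,0],"spin": 0}
  ]
}}

```text
time_s: 9.33
tcp_pos: [0.6146, 0.1905, 0.1889]
eef_rot: [-177.5, -1.1, -47.5]
contact_force: [1.2, 0.3, 2.3]
gripper_width: 0.0879
```

```bash
python3 st.py
```

```text
9.43 [0.6119 0.19   0.1832] [-177.84   -0.85  -47.59] [-0.6 -0.6 -0.2] 0.0875
```

>>> {"name": "send_rows", "arguments": {
  "motion": [
    {"travel": [0,0,0.04],"spin": 0}
  ]
}}

```text
time_s: 9.52
tcp_pos: [0.6179, 0.1925, 0.1518]
eef_rot: [-177.1, -1.1, -47.5]
contact_force: [2.1, 0.6, -0.5]
gripper_width: 0.0876
```

```bash
python3 st.py
```

```text
9.62 [0.6106 0.1893 0.1396] [-178.23   -0.71  -47.64] [-1.3 -0.4 -2. ] 0.0877
```

>>> {"name": "send_rows", "arguments": {
  "motion": [
    {"travel": [0,0,-0.04],"spin": 0},
    {"travel": [0,0,0],"spin": 0}
  ]
}}

```text
time_s: 9.78
tcp_pos: [0.6079, 0.1873, 0.18]
eef_rot: [-178.7, -0.7, -47.6]
contact_force: [2.2, 0.5, 3.8]
gripper_width: 0.0877
```

```bash
python3 st.py
```

```text
9.88 [0.6051 0.1867 0.1744] [-179.02   -0.49  -47.69] [-0.1  0.2  0.1] 0.0875
```

>>> {"name": "send_rows", "arguments": {
  "motion": [
    {"travel": [0.003,-0.015,0.037],"spin": 0}
  ]
}}

```text
time_s: 9.97
tcp_pos: [0.6217, 0.1958, 0.146]
eef_rot: [-178.4, -0.7, -47.6]
contact_force: [1.1, 1.1, 0.9]
gripper_width: 0.0879
```

```bash
python3 st.py
```

```text
10.07 [0.6176 0.1943 0.1339] [-179.35   -0.39  -47.72] [-0.2 -0.2 -1.8] 0.0877
```

>>> {"name": "send_rows", "arguments": {
  "motion": [
    {"travel": [0,-0.01,0.04],"spin": 0}
  ]
}}

```text
time_s: 10.15
tcp_pos: [0.6285, 0.2019, 0.1039]
eef_rot: [-178.8, -0.6, -47.6]
contact_force: [1.3, 0.7, 1.2]
gripper_width: 0.0882
```

```bash
python3 st.py; python3 -c "
from h import *
delta((.6301,.2024),.003,-47.6)
c,p,d=snap('wrist'); find('wrist',c,'tube');find('wrist',c,'tube_nose')"
```

```text
10.25 [0.6226 0.1997 0.0923] [-179.81   -0.26  -47.77] [-1.8 -0.9 -1.1] 0.0878
t 10.25 tcp [0.6226 0.1997 0.0923] yaw -47.77 F [-1.8 -0.9 -1.1] w 0.0878
tool d [ 0.003  -0.0074  0.0893] spin -0.17
wrist pinpoint tube 0.91 [0.6298 0.2051 0.01  ]
wrist pinpoint tube_nose 0.79 [0.6909 0.1351 0.0102]
wrist pinpoint tube_nose 0.18 [0.643  0.0305 0.0322]
```

>>> {"name": "send_rows", "arguments": {
  "motion": [
    {"travel": [0.002,-0.004,0.04],"spin": 0}
  ]
}}

```text
time_s: 10.48
tcp_pos: [0.6359, 0.2048, 0.0685]
eef_rot: [-178.5, -0.7, -47.6]
contact_force: [2.2, 1.9, 1.3]
gripper_width: 0.0875
```

```bash
python3 st.py
```

```text
10.58 [0.629  0.2013 0.0569] [-179.49   -0.37  -47.73] [-1.9 -0.9 -1.9] 0.0874
```

>>> {"name": "send_rows", "arguments": {
  "motion": [
    {"travel": [0.002,-0.004,0.03],"spin": 0}
  ]
}}

```text
time_s: 10.67
tcp_pos: [0.6374, 0.2043, 0.0342]
eef_rot: [-178.9, -0.6, -47.6]
contact_force: [2.0, 1.4, 1.8]
gripper_width: 0.0879
```

```bash
python3 st.py; python3 -c "
from h import *
delta((.6301,.2024),.003,-47.6)"
```

```text
10.77 [0.6326 0.2018 0.0261] [-179.66   -0.33  -47.76] [-1.7  0.  -0.4] 0.0877
t 10.7667 tcp [0.6326 0.2018 0.0261] yaw -47.76 F [-1.7  0.  -0.4] w 0.0877
tool d [-0.0021  0.0014  0.0231] spin -0.16
```

>>> {"name": "send_rows", "arguments": {
  "motion": [
    {"travel": [-0.002,0.001,0.021],"spin": 0}
  ]
}}

```text
time_s: 10.85
tcp_pos: [0.6341, 0.204, 0.0109]
eef_rot: [-179.2, -0.5, -47.7]
contact_force: [0.2, 0.8, 0.5]
gripper_width: 0.0876
```

```bash
python3 st.py
```

```text
10.95 [0.6298 0.2021 0.0056] [-179.75   -0.31  -47.78] [-0.7 -0.7 -0.6] 0.0876
```

>>> {"name": "send_rows", "arguments": {
  "motion": [
    {"travel": [0,0,0],"spin": 0},
    {"travel": [0,0,0],"spin": 0},
    {"travel": [0,0,0],"spin": 0},
    {"travel": [0,0,0],"spin": 0},
    {"travel": [0,0,0],"spin": 0}
  ],
  "gripper": -1,
  "squeeze": 30
}}

```text
time_s: 11.37
tcp_pos: [0.6333, 0.2039, 0.0158]
eef_rot: [-179.2, -0.5, -47.7]
contact_force: [0.2, -0.6, 0.4]
gripper_width: 0.06
```

```bash
python3 st.py
```

```text
11.47 [0.6332 0.2038 0.0154] [-179.24   -0.46  -47.69] [-0.7 -0.2  1.1] 0.0517
```

>>> {"name": "send_rows", "arguments": {
  "motion": [
    {"travel": [-0.001,0.003,0.012],"spin": 0}
  ]
}}

```text
time_s: 11.55
tcp_pos: [0.6324, 0.2036, 0.0058]
eef_rot: [-179.0, -0.5, -47.7]
contact_force: [0.4, -0.1, 0.0]
gripper_width: 0.0452
```

```bash
python3 st.py 5
```

```text
11.8 [0.6306 0.2025 0.0035] [-179.26   -0.47  -47.68] [ 0.3 -0.7  0.8] 0.0253
```

>>> {"name": "send_rows", "arguments": {
  "motion": [
    {"travel": [0,0,0],"spin": 0},
    {"travel": [0,0,0],"spin": 0},
    {"travel": [0,0,0],"spin": 0},
    {"travel": [0,0,0],"spin": 0},
    {"travel": [0,0,0],"spin": 0}
  ]
}}

```text
time_s: 12.22
tcp_pos: [0.6311, 0.2028, 0.0043]
eef_rot: [-179.2, -0.5, -47.7]
contact_force: [0.6, 0.0, -0.7]
gripper_width: 0.0111
```

```bash
python3 st.py 3
```

```text
12.37 [0.6311 0.2029 0.0043] [-179.23   -0.48  -47.67] [-0.6 -0.4 -0.5] 0.0113
```

>>> {"name": "send_rows", "arguments": {
  "motion": [
    {"travel": [0,0,-0.04],"spin": 0},
    {"travel": [0,0,-0.04],"spin": 0},
    {"travel": [0,0,0],"spin": 0}
  ]
}}

```text
time_s: 12.62
tcp_pos: [0.6281, 0.2012, 0.0831]
eef_rot: [-179.7, -0.4, -47.7]
contact_force: [0.6, 0.3, -0.2]
gripper_width: 0.0112
```

```bash
python3 st.py 3
```

```text
12.77 [0.6244 0.1997 0.0762] [179.84  -0.23 -47.78] [ 0.  -0.5 -1.2] 0.0107
```

>>> {"name": "send_rows", "arguments": {
  "motion": [
    {"travel": [0.011,0.037,0],"spin": -3}
  ]
}}

```text
time_s: 12.85
tcp_pos: [0.607, 0.1701, 0.0751]
eef_rot: [179.9, -0.3, -44.6]
contact_force: [2.2, -1.3, -0.7]
gripper_width: 0.0109
```

```bash
python3 st.py 3
```

```text
13.0 [0.6021 0.1646 0.0747] [ 1.7963e+02 -1.4000e-01 -4.4860e+01] [-0.7 -0.3 -1.3] 0.0109
```

>>> {"name": "send_rows", "arguments": {
  "motion": [
    {"travel": [0.009,0.037,0],"spin": -3}
  ]
}}

```text
time_s: 13.08
tcp_pos: [0.5857, 0.1352, 0.0743]
eef_rot: [179.8, -0.2, -41.7]
contact_force: [2.6, 0.5, -0.1]
gripper_width: 0.0108
```

```bash
python3 st.py 3; python3 -c "
from h import *
delta(S(.002,.035),.042,-41.6)
c,p,d=snap('wrist','w3.png'); 
for t in ['tube','tube_nose','tube_collar','seat_a','port_mouth']: find('wrist',c,t)"
```

```text
13.23 [0.5806 0.1302 0.0737] [ 1.7946e+02 -5.0000e-02 -4.1950e+01] [ 1.   0.  -0.8] 0.0112
t 13.2333 tcp [0.5806 0.1302 0.0737] yaw -41.95 F [ 1.   0.  -0.8] w 0.0112
tool d [0.0104 0.0251 0.0317] spin -0.35
wrist pinpoint tube 0.77 [0.58   0.131  0.0813]
wrist pinpoint tube_nose 0.67 [0.6499 0.0684 0.08  ]
wrist pinpoint tube_collar 0.8 [0.6392 0.0801 0.081 ]
wrist pinpoint seat_a 0.65 [0.5993 0.0741 0.0326]
```

View pics/w3.png

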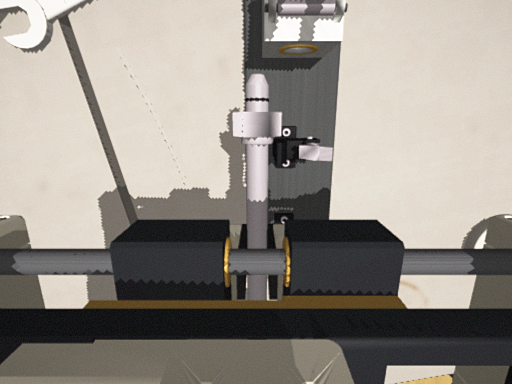

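The tube is held straight, with its nose at (257,80), collar at (257,125), clip A at (290,150) and the port at (297,45). It is about 25 mm to the +x side. I'll check the stand frame from this close view.

```bash
python3 - <<'E'
from h import *
c,p,d=snap('wrist'); P=cloud(c,d)
q=P[...,:2]-SO; X=q@XS; Y=q@YS; Z=P[...,2]
def rep(n,m): print(n,m.sum(),'x',np.round(np.percentile(X[m],[1,50,99])*1e3,1),'y',np.round(np.percentile(Y[m],[1,50,99])*1e3,1),'z',np.round(np.median(Z[m])*1e3,1))
near=(d>0)&(abs(X)<.06)&(Z<.12)
rep('porttop',near&(abs(Z-.056)<.004)&(Y<-.06)&(Y>-.12))
rep('plate',near&(abs(Z-.010)<.003)&(p.max(-1)<110))
rep('clipA',near&(Z>.045)&(Z<.065)&(abs(Y+.006)<.02)&(p.max(-1)<100)&(X<.02))
rep('tabA',near&(Z>.045)&(Z<.065)&(abs(Y+.006)<.02)&(p.max(-1)>120)&(X<.012))
rep('tube',(Z>.07)&(Z<.10)&(abs(X-.025)<.02)&(Y<.02)&(Y>-.06))
E
```

```text
porttop 2184 x [-21.8   0.3  21.8] y [-87.5 -74.8 -68.3] z 55.4
plate 10844 x [-33.7  -4.9  33.6] y [-102.1  -31.5   55. ] z 9.4
clipA 230 x [ 6.8 11.1 14. ] y [-11.5  -4.8   2.3] z 51.2
tabA 441 x [-21.2 -12.   -3.4] y [-8.7 -4.8 -0.3] z 53.2
tube 3621 x [18.2 30.  41.5] y [-46.3 -19.8  19.1] z 86.1
```

>>> {"name": "send_rows", "arguments": {
  "motion": [
    {"travel": [0.009,0.0265,0],"spin": -0.3}
  ]
}}

```text
time_s: 13.67
tcp_pos: [0.5742, 0.1099, 0.0748]
eef_rot: [179.7, -0.2, -41.4]
contact_force: [1.6, -0.7, -0.6]
gripper_width: 0.0106
```

```bash
sed -i 's/^SO=np.array(\[.5964,.0799\])/SO=np.array([.5953,.0809])/' h.py; python3 st.py 4; python3 -c "
from h import *
delta(S(.002,.035),.044,-41.6)
c,p,d=snap('wrist'); P=cloud(c,d)
q=P[...,:2]-SO; X=q@XS; Y=q@YS; Z=P[...,2]
m=(Z>.07)&(Z<.10)&(abs(X)<.03)&(Y<.02)&(Y>-.06);print('tube x',np.percentile(X[m],[1,50,99]),np.percentile(Y[m],[1,99]))"
```

```text
13.87 [0.5717 0.1067 0.0749] [ 1.7962e+02 -1.2000e-01 -4.1570e+01] [ 0.9  0.  -0.9] 0.0109
t 13.8667 tcp [0.5717 0.1067 0.0749] yaw -41.57 F [ 0.9  0.  -0.9] w 0.0109
tool d [-0.0003  0.0016  0.0309] spin 0.03
tube x [-0.00810882  0.00365777  0.01498011] [-0.05668188  0.01877474]
```

>>> {"name": "send_rows", "arguments": {
  "motion": [
    {"travel": [0,0.0015,0.022],"spin": 0}
  ]
}}

```text
time_s: 14.0
tcp_pos: [0.5746, 0.1077, 0.0567]
eef_rot: [-180.0, -0.3, -41.5]
contact_force: [1.0, 0.6, -1.5]
gripper_width: 0.0106
```

```bash
python3 st.py 4; python3 -c "
from h import *
delta(S(.002,.035),.044,-41.6)"
```

```text
14.2 [0.5709 0.1059 0.0528] [ 1.7956e+02 -1.2000e-01 -4.1520e+01] [ 0.9  0.7 -0.5] 0.0113
t 14.2 tcp [0.5709 0.1059 0.0528] yaw -41.52 F [ 0.9  0.7 -0.5] w 0.0113
tool d [-0.0001  0.0005  0.0088] spin 0.08
```

>>> {"name": "send_rows", "arguments": {
  "motion": [
    {"travel": [0,0.0005,0.009],"spin": 0}
  ]
}}

```text
time_s: 14.28
tcp_pos: [0.5723, 0.1065, 0.0457]
eef_rot: [179.7, -0.2, -41.5]
contact_force: [0.3, 0.1, -0.1]
gripper_width: 0.0108
```

```bash
python3 st.py 4
```

```text
14.48 [0.5706 0.1056 0.0438] [ 1.7954e+02 -1.2000e-01 -4.1510e+01] [-0.1 -0.4 -0.9] 0.0111
```

>>> {"name": "send_rows", "arguments": {
  "motion": [
    {"travel": [0,0,0],"spin": 0},
    {"travel": [0,0,0],"spin": 0},
    {"travel": [0,0,0],"spin": 0},
    {"travel": [0,0,0],"spin": 0}
  ],
  "gripper": -0.4
}}

```text
time_s: 14.82
tcp_pos: [0.5719, 0.1062, 0.0455]
eef_rot: [179.7, -0.2, -41.5]
contact_force: [-0.9, -0.6, -0.3]
gripper_width: 0.0255
```

```bash
python3 st.py 1; python3 -c "
from h import *
c,p,d=snap('wrist','w4.png'); 
for t in ['tube','tube_nose','tube_collar','seat_a','port_mouth']: find('wrist',c,t)"
```

```text
14.87 [0.572  0.1062 0.0455] [179.7   -0.2  -41.48] [-0.7  0.7  0.1] 0.0258
wrist pinpoint tube 0.95 [0.5702 0.1074 0.0471]
wrist pinpoint tube_nose 0.7 [0.6374 0.0419 0.0509]
wrist pinpoint tube_collar 0.67 [0.6294 0.055  0.0503]
wrist pinpoint seat_a 0.93 [0.5981 0.0773 0.0355]
wrist pinpoint seat_a 0.79 [0.5458 0.1232 0.0319]
wrist pinpoint port_mouth 0.66 [0.6465 0.0312 0.0331]
wrist pinpoint port_mouth 0.31 [0.6016 0.074  0.033 ]
```

>>> {"name": "send_rows", "arguments": {
  "motion": [
    {"travel": [0,0,-0.03],"spin": 0}
  ]
}}

```text
time_s: 15.25
tcp_pos: [0.5681, 0.1048, 0.0703]
eef_rot: [179.2, 0.1, -41.6]
contact_force: [-1.0, 0.4, -1.1]
gripper_width: 0.0261
```

```bash
python3 st.py 3
```

```text
15.4 [0.5731 0.1069 0.0771] [179.86  -0.28 -41.46] [-0.2  1.2 -0.3] 0.0263
```

>>> {"name": "send_rows", "arguments": {
  "motion": [
    {"travel": [0.01,0,0],"spin": 0},
    {"travel": [0.01,0,0],"spin": 0},
    {"travel": [0,0,0],"spin": 0},
    {"travel": [0,0,0],"spin": 0},
    {"travel": [0,0,0],"spin": 0}
  ],
  "gripper": -1
}}

```text
time_s: 15.82
tcp_pos: [0.5891, 0.0917, 0.0758]
eef_rot: [179.8, -0.2, -41.5]
contact_force: [-0.1, -0.0, 0.4]
gripper_width: 0.0018
```

```bash
python3 st.py 2; python3 -c "
from h import *
delta(S(.002,.014),.056,-41.6)
c,p,d=snap('wrist','w5.png'); 
for t in ['tube','tube_nose','tube_collar']: find('wrist',c,t)"
```

```text
15.92 [0.5889 0.0919 0.0759] [179.79  -0.22 -41.48] [ 0.1 -0.   0.6] 0.0006
t 15.9167 tcp [0.5889 0.0919 0.0759] yaw -41.48 F [ 0.1 -0.   0.6] w 0.0006
tool d [-0.0019  0.002   0.0199] spin 0.12
wrist pinpoint tube 0.76 [0.5718 0.1067 0.0439]
wrist pinpoint tube_nose 0.65 [0.6374 0.0462 0.0497]
wrist pinpoint tube_collar 0.61 [0.6249 0.0552 0.0471]
```

View pics/w5.png

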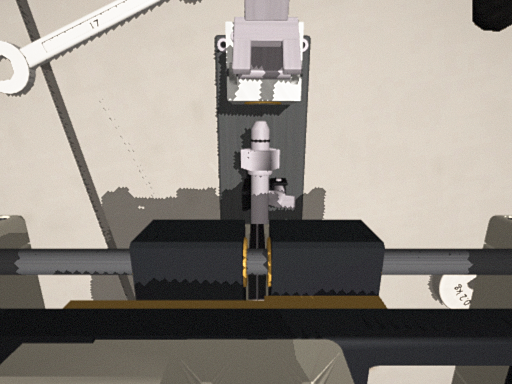

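The tube lies in the clip mouths, with its nose at (260,127) still clear of the port face at (265,100) and the fingers shut above it. Next I'll press beside clip A.

>>> {"name": "send_rows", "arguments": {
  "motion": [
    {"travel": [-0.002,0.001,0.014],"spin": 0}
  ]
}}

```text
time_s: 16.2
tcp_pos: [0.5888, 0.0936, 0.0647]
eef_rot: [-179.9, -0.4, -41.4]
contact_force: [0.6, -0.6, 0.7]
gripper_width: 0.0005
```

```bash
python3 st.py 3
```

```text
16.35 [0.586  0.0927 0.0617] [179.73  -0.2  -41.43] [ 0.5 -0.5 -0.4] 0.0005
```

>>> {"name": "send_rows", "arguments": {
  "motion": [
    {"travel": [0,0,0.008],"spin": 0}
  ]
}}

```text
time_s: 16.43
tcp_pos: [0.5872, 0.0931, 0.0553]
eef_rot: [179.9, -0.3, -41.4]
contact_force: [0.4, 0.4, 0.7]
gripper_width: 0.0003
```

```bash
python3 st.py 2
```

```text
16.53 [0.586  0.0927 0.0533] [179.72  -0.19 -41.42] [-0.4  1.1 -0.5] 0.0003
```

>>> {"name": "send_rows", "arguments": {
  "motion": [
    {"travel": [0,0,0.005],"spin": 0}
  ]
}}

```text
time_s: 16.62
tcp_pos: [0.5866, 0.0928, 0.049]
eef_rot: [179.8, -0.2, -41.4]
contact_force: [-0.0, -0.2, 1.1]
gripper_width: 0.0003
```

```bash
python3 st.py 2
```

```text
16.72 [0.5861 0.0927 0.0479] [179.72  -0.2  -41.42] [1.1 0.2 1.1] 0.0004
```

>>> {"name": "send_rows", "arguments": {
  "motion": [
    {"travel": [0,0,0.004],"spin": 0}
  ]
}}

```text
time_s: 16.8
tcp_pos: [0.5872, 0.0929, 0.0453]
eef_rot: [179.8, -0.3, -41.4]
contact_force: [0.9, -0.2, 8.7]
gripper_width: 0.0007
```

```bash
python3 st.py 2
```

```text
16.9 [0.586  0.0926 0.0438] [179.71  -0.19 -41.43] [-0.5 -0.1  0.2] 0.0004
```

>>> {"name": "send_rows", "arguments": {
  "motion": [
    {"travel": [0,0,0.003],"spin": 0}
  ]
}}

```text
time_s: 16.98
tcp_pos: [0.5865, 0.0927, 0.0415]
eef_rot: [179.8, -0.2, -41.4]
contact_force: [-6.7, 3.9, 33.8]
gripper_width: 0.0007
```

```bash
python3 st.py 2
```

```text
17.08 [0.587  0.0932 0.042 ] [179.82  -0.25 -41.38] [-0.8  1.6  9.4] 0.0003
```

>>> {"name": "send_rows", "arguments": {
  "motion": [
    {"travel": [0,0,0.003],"spin": 0}
  ]
}}

```text
time_s: 17.17
tcp_pos: [0.5878, 0.0936, 0.0413]
eef_rot: [179.9, -0.3, -41.3]
contact_force: [-12.1, 1.6, 38.2]
gripper_width: 0.0006
```

```bash
python3 st.py 2;  python3 -c "
from h import *
c,p,d=snap('wrist','w6.png'); P=cloud(c,d)
q=P[...,:2]-SO; X=q@XS; Y=q@YS; Z=P[...,2]
for a,b in [(-.055,-.045),(-.04,-.03),(-.025,-.015),(-.013,-.0),(0.,.02)]:
  m=(abs(X-.001)<.02)&(Y>a)&(Y<b)&(Z>.03)&(Z<.075); print(a,m.sum(),np.percentile(Z[m],[50,95]) if m.any() else '')
"
```

```text
17.27 [0.5878 0.0936 0.0415] [179.91  -0.33 -41.32] [-6.7  1.9 22.3] 0.0008
-0.055 379 [0.03994008 0.04151445]
-0.04 750 [0.04476157 0.04725186]
-0.025 320 [0.04016242 0.04153637]
-0.013 1248 [0.04610186 0.054423  ]
0.0 630 [0.05424929 0.07215598]
```

>>> {"name": "send_rows", "arguments": {
  "motion": [
    {"travel": [0,0,-0.02],"spin": 0}
  ]
}}

```text
time_s: 17.4
tcp_pos: [0.5855, 0.093, 0.0592]
eef_rot: [179.7, -0.2, -41.4]
contact_force: [-0.6, -0.1, -0.0]
gripper_width: 0.0005
```

```bash
python3 st.py 3
```

```text
17.55 [0.5886 0.0941 0.0629] [-179.93   -0.39  -41.32] [ 0.1 -0.3  0.1] 0.0006
```

>>> {"name": "send_rows", "arguments": {
  "motion": [
    {"travel": [-0.029,0,0],"spin": 0}
  ]
}}

```text
time_s: 17.63
tcp_pos: [0.5687, 0.1119, 0.0622]
eef_rot: [-179.9, -0.4, -41.5]
contact_force: [0.5, 1.0, -0.1]
gripper_width: 0.0007
```

```bash
python3 st.py 3;  python3 -c "
from h import *
delta(S(.0,.044),.055,-41.6)
c,p,d=snap('wrist','w7.png'); P=cloud(c,d)
q=P[...,:2]-SO; X=q@XS; Y=q@YS; Z=P[...,2]
for a,b in [(-.055,-.045),(-.04,-.03),(-.025,-.015),(0.,.008),(.008,.018),(.018,.028)]:
  m=(abs(X-.001)<.004)&(Y>a)&(Y<b)&(Z>.03)&(Z<.075); print(a,m.sum(),np.percentile(Z[m],[50,95]) if m.any() else '')
m=(Z>.033)&(Z<.06)&(abs(X)<.007)&(Y<.03)&(Y>-.07);print('nose y',Y[m].min())
for t in ['tube','tube_nose','tube_collar']: find('wrist',c,t)
"
```

```text
17.78 [0.5654 0.1136 0.062 ] [180.    -0.34 -41.26] [-0.5 -0.5 -0.2] 0.0005
t 17.7833 tcp [0.5654 0.1136 0.062 ] yaw -41.26 F [-0.5 -0.5 -0.2] w 0.0005
tool d [0.     0.0046 0.007 ] spin 0.34
-0.055 229 [0.0408057  0.04219687]
-0.04 223 [0.04646158 0.04759934]
-0.025 200 [0.04087955 0.04233598]
0.0 161 [0.0407462  0.04193455]
0.008 183 [0.04085567 0.04209018]
0.018 175 [0.04075385 0.04204201]
nose y -0.06999985052662343
wrist pinpoint tube 0.87 [0.5722 0.1076 0.0333]
wrist pinpoint tube_nose 0.78 [0.6388 0.0433 0.0378]
wrist pinpoint tube_collar 0.77 [0.6273 0.0529 0.0374]
```

>>> {"name": "send_rows", "arguments": {
  "motion": [
    {"travel": [0,0.004,0.015],"spin": 0}
  ]
}}

```text
time_s: 18.07
tcp_pos: [0.5669, 0.1108, 0.0493]
eef_rot: [-179.7, -0.5, -41.3]
contact_force: [0.5, 0.3, -0.3]
gripper_width: -0.0
```

```bash
python3 st.py 3
```

```text
18.22 [0.5636 0.1091 0.0462] [179.88  -0.32 -41.38] [-0.4 -0.8  0.4] 0.0004
```

>>> {"name": "send_rows", "arguments": {
  "motion": [
    {"travel": [0,0,0.004],"spin": 0}
  ]
}}

```text
time_s: 18.3
tcp_pos: [0.5645, 0.1091, 0.0429]
eef_rot: [179.9, -0.4, -41.4]
contact_force: [0.1, 0.3, 0.2]
gripper_width: 0.0004
```

```bash
python3 st.py 2
```

```text
18.4 [0.5643 0.109  0.0424] [179.9   -0.35 -41.38] [ 0.2  0.2 -0.4] 0.0001
```

>>> {"name": "send_rows", "arguments": {
  "motion": [
    {"travel": [0,0,0.002],"spin": 0}
  ]
}}

```text
time_s: 18.48
tcp_pos: [0.5651, 0.1094, 0.0416]
eef_rot: [180.0, -0.4, -41.4]
contact_force: [-7.9, 4.0, 25.5]
gripper_width: 0.0006
```

```bash
python3 st.py 2
```

```text
18.58 [0.5653 0.1096 0.0419] [-179.98   -0.41  -41.34] [-2.5  0.2  9.1] 0.0005
```

>>> {"name": "send_rows", "arguments": {
  "motion": [
    {"travel": [0,0,-0.035],"spin": 0}
  ]
}}

```text
time_s: 18.67
tcp_pos: [0.5615, 0.1084, 0.0721]
eef_rot: [179.5, -0.2, -41.4]
contact_force: [-0.0, -0.1, 0.1]
gripper_width: 0.0004
```

```bash
python3 st.py 3
```

```text
18.82 [0.5671 0.1107 0.0797] [-179.7    -0.53  -41.31] [-0.1 -0.3  0.4] 0.0004
```

>>> {"name": "send_rows", "arguments": {
  "motion": [
    {"travel": [-0.04,0,0],"spin": 0}
  ]
}}

```text
time_s: 18.9
tcp_pos: [0.5401, 0.1355, 0.0796]
eef_rot: [-179.6, -0.6, -41.5]
contact_force: [1.4, 1.9, -0.2]
gripper_width: 0.0003
```

```bash
python3 st.py 3
```

```text
19.05 [0.5358 0.1381 0.0794] [-179.7    -0.51  -41.2 ] [0.8 0.  0.4] 0.0006
```

>>> {"name": "send_rows", "arguments": {
  "motion": [
    {"travel": [-0.04,0,0],"spin": 0}
  ]
}}

```text
time_s: 19.13
tcp_pos: [0.5086, 0.1629, 0.079]
eef_rot: [-179.7, -0.6, -41.4]
contact_force: [1.1, 2.9, 0.9]
gripper_width: 0.0002
```

```bash
python3 st.py 3
```

```text
19.28 [0.5046 0.1652 0.079 ] [-179.72   -0.49  -41.06] [ 0.4 -0.4 -0.5] 0.0006
```

>>> {"name": "send_rows", "arguments": {
  "motion": [
    {"travel": [-0.028,0,0],"spin": 0}
  ]
}}

```text
time_s: 19.37
tcp_pos: [0.4856, 0.1829, 0.0787]
eef_rot: [-179.7, -0.5, -41.1]
contact_force: [-0.0, 0.4, 1.2]
gripper_width: 0.0007
```

```bash
python3 st.py 3; python3 -c "
from h import *
delta(S(.0,.152),.022,-41.6)
c,p,d=snap('wrist','w8.png')
for t in ['tube','tube_nose','tube_collar','tube_tail']: find('wrist',c,t)
P=cloud(c,d)
q=P[...,:2]-SO; X=q@XS; Y=q@YS; Z=P[...,2]
m=(Z>.03)&(Z<.052)&(abs(X)<.012)&(Y<.16)&(Y>.08);print('tail y',m.sum(),np.percentile(Y[m],[1,98,100]),'x',np.percentile(X[m],[2,98]))
"
```

```text
19.52 [0.4833 0.1839 0.0787] [-179.73   -0.49  -40.98] [0.9 0.5 1. ] 0.0007
t 19.5167 tcp [0.4833 0.1839 0.0787] yaw -40.98 F [0.9 0.5 1. ] w 0.0007
tool d [0.0001 0.0027 0.0567] spin 0.62
wrist pinpoint tube 0.87 [0.5712 0.105  0.0334]
wrist pinpoint tube_nose 0.19 [0.5699 0.1065 0.0359]
wrist pinpoint tube_tail 0.94 [0.4992 0.1635 0.0358]
tail y 1624 [0.08028928 0.12453624 0.12538098] x [-0.01093122  0.01050556]
```

View pics/w8.png

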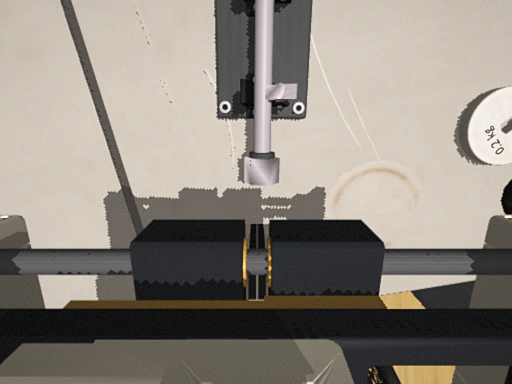

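The tube sits in clip B with the jaw back over it at (280,92), and the tail is at (262,170), stand y ≈ 125 mm. I'll drop behind the tail and push.

>>> {"name": "send_rows", "arguments": {
  "motion": [
    {"travel": [0,0.0025,0.03],"spin": 0.6}
  ]
}}

```text
time_s: 19.85
tcp_pos: [0.4868, 0.1835, 0.0527]
eef_rot: [-179.2, -0.6, -41.7]
contact_force: [1.6, 0.6, -0.1]
gripper_width: 0.0008
```

```bash
python3 st.py 3
```

```text
20.0 [0.4817 0.1795 0.0472] [-179.98   -0.46  -41.77] [-0.2 -0.4 -0.4] 0.0004
```

>>> {"name": "send_rows", "arguments": {
  "motion": [
    {"travel": [0,0,0.022],"spin": 0}
  ]
}}

```text
time_s: 20.08
tcp_pos: [0.4847, 0.181, 0.0286]
eef_rot: [-179.7, -0.6, -41.7]
contact_force: [0.5, 0.8, -0.6]
gripper_width: 0.0006
```

```bash
python3 st.py 4;python3 -c "
from h import *
delta(S(.0,.106),.023,-41.6)"
```

```text
20.28 [0.4821 0.1793 0.0259] [179.97  -0.47 -41.75] [-0.2 -0.5 -0.3] 0.0003
t 20.2833 tcp [0.4821 0.1793 0.0259] yaw -41.75 F [-0.2 -0.5 -0.3] w 0.0003
tool d [ 0.044  -0.0017  0.0029] spin -0.15
```

>>> {"name": "send_rows", "arguments": {
  "motion": [
    {"travel": [0.012,-0.0015,0],"spin": 0}
  ]
}}

```text
time_s: 20.37
tcp_pos: [0.4918, 0.173, 0.0271]
eef_rot: [-180.0, -0.5, -41.7]
contact_force: [-0.3, 0.9, -0.9]
gripper_width: 0.0004
```

```bash
python3 st.py 2
```

```text
20.47 [0.4939 0.1726 0.0274] [-179.9    -0.51  -41.74] [-0.4  0.6 -0.3] 0.0004
```

>>> {"name": "send_rows", "arguments": {
  "motion": [
    {"travel": [0.008,0,0],"spin": 0}
  ]
}}

```text
time_s: 20.55
tcp_pos: [0.5, 0.1675, 0.0283]
eef_rot: [-179.9, -0.5, -41.7]
contact_force: [-0.5, 0.2, 0.7]
gripper_width: 0.0006
```

```bash
python3 st.py 2
```

```text
20.65 [0.5012 0.1671 0.0284] [-179.81   -0.54  -41.76] [ 0.2 -0.2 -0.6] 0.0007
```

>>> {"name": "send_rows", "arguments": {
  "motion": [
    {"travel": [0.008,0,0],"spin": 0}
  ]
}}

```text
time_s: 20.73
tcp_pos: [0.507, 0.1618, 0.0288]
eef_rot: [-179.8, -0.5, -41.8]
contact_force: [-0.2, 0.0, -0.8]
gripper_width: 0.0004
```

```bash
python3 st.py 2;python3 -c "
from h import *
delta(S(.0,.106),.023,-41.6)"
```

```text
20.83 [0.508  0.1614 0.0288] [-179.77   -0.56  -41.79] [-0.1 -0.1 -0.8] 0.0004
t 20.8333 tcp [0.508  0.1614 0.0288] yaw -41.79 F [-0.1 -0.1 -0.8] w 0.0004
tool d [0.0127 0.0022 0.0058] spin -0.19
```

```bash
cat > tl.py <<'E'
from h import *
import sys
c,p,d=snap('wrist',sys.argv[1] if len(sys.argv)>1 else None)
for t in ['tube','tube_nose','tube_collar','tube_tail']:
    for q in r.pinpoint('wrist',t)[:1]: print(t,round(q['conf'],2),np.round(inS(w(c,q['at'])),4),round(w(c,q['at'])[2],4))
P=cloud(c,d)
q=P[...,:2]-SO; X=q@XS; Y=q@YS; Z=P[...,2]
# nut: top z above .042 near tail
m=(Z>.044)&(Z<.055)&(abs(X)<.012)&(Y<.16)&(Y>.07);print('nut y',m.sum(),np.percentile(Y[m],[1,99]) if m.any() else '')
m=(Z>.0445)&(Z<.052)&(abs(X)<.012)&(Y<-.02)&(Y>-.075);print('collar y',m.sum(),np.percentile(Y[m],[1,99]) if m.any() else '')
E
python3 tl.py w9.png
```

```text
tube 0.77 [0.0039 0.015 ] 0.0344
tube_nose 0.23 [-0.0012 -0.0085] 0.0369
tube_tail 0.7 [-0.0011  0.108 ] 0.0323
nut y 1205 [0.07068066 0.11017155]
collar y 0
```

View pics/w9.png

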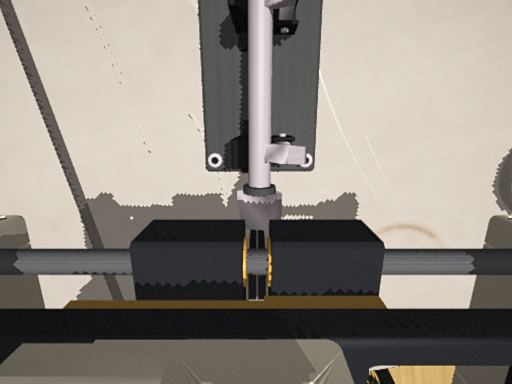

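The tail is now at stand y ≈ 109, so the tube is sliding in with hardly any force. I'll continue home.

>>> {"name": "send_rows", "arguments": {
  "motion": [
    {"travel": [0.007,0.002,0.002],"spin": 0}
  ]
}}

```text
time_s: 21.17
tcp_pos: [0.5108, 0.1563, 0.0267]
eef_rot: [-179.8, -0.5, -41.7]
contact_force: [-0.2, -0.1, -0.0]
gripper_width: 0.0004
```

```bash
python3 st.py 2
```

```text
21.27 [0.5109 0.1551 0.0261] [-179.85   -0.53  -41.76] [ 0.2  0.3 -1.1] 0.0002
```

>>> {"name": "send_rows", "arguments": {
  "motion": [
    {"travel": [0.004,0,0],"spin": 0}
  ]
}}

```text
time_s: 21.35
tcp_pos: [0.5137, 0.1523, 0.026]
eef_rot: [-179.9, -0.5, -41.8]
contact_force: [-0.1, 0.5, -0.2]
gripper_width: 0.0004
```

```bash
python3 st.py 2
```

```text
21.45 [0.514  0.1522 0.026 ] [-179.87   -0.51  -41.78] [-0.1 -0.4  0.3] 0.0003
```

>>> {"name": "send_rows", "arguments": {
  "motion": [
    {"travel": [0.003,0,0],"spin": 0}
  ]
}}

```text
time_s: 21.53
tcp_pos: [0.5144, 0.1515, 0.0257]
eef_rot: [-179.9, -0.3, -41.9]
contact_force: [-31.8, 32.6, 15.4]
gripper_width: 0.0003
```

```bash
python3 st.py 2;python3 -c "
from h import *
delta(S(.0,.106),.023,-41.6)"
```

```text
21.63 [0.5143 0.1518 0.0258] [-179.87   -0.33  -41.83] [-16.1  15.4   5.5] 0.0005
t 21.6333 tcp [0.5143 0.1518 0.0258] yaw -41.83 F [-16.1  15.4   5.5] w 0.0005
tool d [ 0.0017 -0.0008  0.0028] spin -0.23
```

>>> {"name": "send_rows", "arguments": {
  "motion": [
    {"travel": [-0.02,0,0],"spin": 0}
  ]
}}

```text
time_s: 21.72
tcp_pos: [0.5003, 0.1652, 0.0258]
eef_rot: [-179.8, -0.3, -41.9]
contact_force: [0.5, 1.1, -0.6]
gripper_width: 0.0003
```

```bash
python3 st.py 3
```

```text
21.87 [0.4989 0.1657 0.0259] [-179.87   -0.33  -41.75] [ 1.3 -1.2  0.8] 0.0007
```

>>> {"name": "send_rows", "arguments": {
  "motion": [
    {"travel": [0,0,-0.04],"spin": 0},
    {"travel": [0,0,-0.04],"spin": 0},
    {"travel": [0,0,-0.03],"spin": 0},
    {"travel": [0,0,0],"spin": 0}
  ]
}}

```text
time_s: 22.2
tcp_pos: [0.4982, 0.1639, 0.1377]
eef_rot: [179.6, -0.4, -41.7]
contact_force: [2.0, 0.9, -0.8]
gripper_width: 0.0004
```

```bash
python3 st.py 3; python3 tl.py; python3 - <<'E'
from h import *
c,p,d=snap('top'); P=cloud(c,d); Z=P[...,2]
for y in (-.10,-.13,-.16,-.19):
    q=P[...,:2]-S(0,y); X=q@XS;Y=q@YS
    m=(d>0)&(abs(X)<.13)&(abs(Y)<.10)&(Z>.085)&(Z<.6)&~((abs(X)<.03)&(abs(Y+y+.1)<.06))
    print(y,m.sum(),np.round(P[m].max(0),3) if m.any() else '', np.round(P[m].min(0),3) if m.any() else '')
find('top',c,'keeper_lip');find('top',c,'gauge')
E
```

```text
22.35 [0.495  0.1623 0.1319] [ 1.7923e+02 -1.7000e-01 -4.1790e+01] [ 0.1 -0.6 -1. ] 0.0005
tube 0.8 [0.0007 0.0057] 0.035
tube_tail 0.76 [-0.0008  0.0978] 0.0352
nut y 404 [0.07023648 0.09605124]
collar y 0 
-0.1 0  
-0.13 0  
-0.16 0  
-0.19 0  
top pinpoint keeper_lip 0.57 [ 6.867e-01 -6.000e-04  9.750e-02]
top pinpoint keeper_lip 0.35 [ 0.7928 -0.1073  0.0029]
top pinpoint gauge 0.81 [ 0.7899 -0.1094  0.0023]
top pinpoint gauge 0.57 [0.5233 0.1461 0.0377]
```

>>> {"name": "send_rows", "arguments": {
  "motion": [
    {"travel": [0.04,0,0],"spin": 0},
    {"travel": [0.04,0,0],"spin": 0},
    {"travel": [0.04,0,0],"spin": 0},
    {"travel": [0.04,0,0],"spin": 0},
    {"travel": [0.03,0,0],"spin": 0}
  ]
}}

```text
time_s: 23.17
tcp_pos: [0.6389, 0.0372, 0.1311]
eef_rot: [179.1, -0.1, -41.0]
contact_force: [-0.5, 0.2, 0.5]
gripper_width: 0.0005
```

```bash
python3 st.py 3;python3 -c "
from h import *
delta(S(.0,-.152),.085,-41.6)"
```

```text
23.32 [0.638  0.0371 0.1302] [ 1.7903e+02 -7.0000e-02 -4.1190e+01] [-0.1 -0.  -1. ] 0.0004
t 23.3167 tcp [0.638  0.0371 0.1302] yaw -41.19 F [-0.1 -0.  -1. ] w 0.0004
tool d [ 0.091  -0.0037  0.0452] spin 0.41
```

>>> {"name": "send_rows", "arguments": {
  "motion": [
    {"travel": [0.04,-0.002,-0.005],"spin": 0.4}
  ]
}}

```text
time_s: 23.4
tcp_pos: [0.6649, 0.015, 0.1338]
eef_rot: [178.9, 0.2, -41.5]
contact_force: [0.2, 1.0, -0.2]
gripper_width: 0.0004
```

```bash
python3 st.py 3
```

```text
23.55 [0.6697 0.012  0.1345] [ 1.7899e+02 -6.0000e-02 -4.1660e+01] [-1.2 -0.2  0.4] 0.0003
```

>>> {"name": "send_rows", "arguments": {
  "motion": [
    {"travel": [0.04,-0.002,0],"spin": 0}
  ]
}}

```text
time_s: 23.63
tcp_pos: [0.697, -0.0096, 0.1345]
eef_rot: [179.0, 0.1, -41.5]
contact_force: [0.6, 1.0, -0.2]
gripper_width: 0.0003
```

```bash
python3 st.py 3
```

```text
23.78 [ 0.7009 -0.0133  0.1335] [ 1.7895e+02 -2.0000e-02 -4.1710e+01] [-0.5  0.8 -0.5] 0.0003
```

>>> {"name": "send_rows", "arguments": {
  "motion": [
    {"travel": [0.012,0,0],"spin": 0}
  ]
}}

```text
time_s: 23.87
tcp_pos: [0.7084, -0.0196, 0.1335]
eef_rot: [178.9, 0.0, -41.6]
contact_force: [-0.1, 0.4, 0.1]
gripper_width: 0.0003
```

```bash
python3 st.py 3;python3 -c "
from h import *
delta(S(.0,-.152),.085,-41.6)
c,p,d=snap('wrist','w10.png')"
```

```text
24.02 [ 0.7095 -0.0208  0.1334] [ 1.7894e+02 -1.0000e-02 -4.1690e+01] [ 0.3  0.  -0. ] 0.0004
t 24.0167 tcp [ 0.7095 -0.0208  0.1334] yaw -41.69 F [ 0.3  0.  -0. ] w 0.0004
tool d [-0.001  -0.0002  0.0484] spin -0.09
```

>>> {"name": "send_rows", "arguments": {
  "motion": [
    {"travel": [0,0,0.025],"spin": 0}
  ]
}}

```text
time_s: 24.15
tcp_pos: [0.712, -0.0201, 0.1139]
eef_rot: [179.3, -0.4, -41.6]
contact_force: [0.8, -0.7, 1.4]
gripper_width: 0.0007
```

```bash
python3 st.py 3
```

```text
24.3 [ 0.7073 -0.0206  0.1072] [ 1.7879e+02  1.3000e-01 -4.1660e+01] [-0.  -0.1  0.9] 0.0003
```

>>> {"name": "send_rows", "arguments": {
  "motion": [
    {"travel": [-0.003,0,0.018],"spin": 0}
  ]
}}

```text
time_s: 24.38
tcp_pos: [0.7075, -0.0185, 0.0937]
eef_rot: [179.0, -0.2, -41.6]
contact_force: [1.7, -0.3, 1.0]
gripper_width: 0.0004
```

```bash
python3 st.py 3
```

```text
24.53 [ 0.7039 -0.0186  0.0892] [178.7    0.19 -41.64] [ 0.2  0.4 -0.2] 0.0006
```

>>> {"name": "send_rows", "arguments": {
  "motion": [
    {"travel": [-0.02,0,0],"spin": 0}
  ]
}}

```text
time_s: 24.62
tcp_pos: [0.6909, -0.0067, 0.0901]
eef_rot: [178.7, 0.1, -41.7]
contact_force: [1.7, 0.1, 0.9]
gripper_width: 0.0004
```

```bash
python3 st.py 3;python3 -c "
from h import *
delta(S(.0,-.152),.085,-41.6)"
```

```text
24.77 [ 0.6892 -0.0046  0.091 ] [ 1.7877e+02  1.4000e-01 -4.1560e+01] [ 0.1 -0.1  0.3] 0.0002
t 24.7667 tcp [ 0.6892 -0.0046  0.091 ] yaw -41.56 F [ 0.1 -0.1  0.3] w 0.0002
tool d [ 0.025  -0.0016  0.006 ] spin 0.04
```

>>> {"name": "send_rows", "arguments": {
  "motion": [
    {"travel": [-0.015,0,0],"spin": 0}
  ]
}}

```text
time_s: 24.85
tcp_pos: [0.6798, 0.0043, 0.0921]
eef_rot: [178.8, 0.0, -41.6]
contact_force: [-0.0, 0.3, 0.2]
gripper_width: 0.0005
```

```bash
python3 st.py 2
```

```text
24.95 [0.6782 0.006  0.0926] [ 1.7884e+02  8.0000e-02 -4.1510e+01] [-0.  -1.   0.3] 0.0006
```

>>> {"name": "send_rows", "arguments": {
  "motion": [
    {"travel": [-0.015,0,0],"spin": 0}
  ]
}}

```text
time_s: 25.03
tcp_pos: [0.6686, 0.0149, 0.0934]
eef_rot: [178.9, -0.0, -41.5]
contact_force: [0.4, 0.4, 0.0]
gripper_width: 0.0003
```

```bash
python3 st.py 2
```

```text
25.13 [0.667  0.0165 0.0938] [ 1.789e+02  5.000e-02 -4.146e+01] [-0.2  0.  -0.8] 0.0008
```

>>> {"name": "send_rows", "arguments": {
  "motion": [
    {"travel": [-0.015,0,0],"spin": 0}
  ]
}}

```text
time_s: 25.22
tcp_pos: [0.6574, 0.0254, 0.0943]
eef_rot: [178.9, -0.0, -41.5]
contact_force: [0.0, -1.1, 0.3]
gripper_width: 0.0002
```

```bash
python3 st.py 4;python3 -c "
from h import *
delta(S(.0,-.152),.085,-41.6)
c,p,d=snap('scene');find('scene',c,'keeper_lip')"
```

```text
25.42 [0.6565 0.0263 0.0944] [ 1.7893e+02  1.0000e-02 -4.1430e+01] [ 0.5 -0.3 -0.3] 0.0007
t 25.4167 tcp [0.6565 0.0263 0.0944] yaw -41.43 F [ 0.5 -0.3 -0.3] w 0.0007
tool d [ 0.07   -0.      0.0094] spin 0.17
scene pinpoint keeper_lip 0.66 [0.6218 0.0552 0.083 ]
```

>>> {"name": "send_rows", "arguments": {
  "motion": [
    {"travel": [0,0,-0.03],"spin": 0},
    {"travel": [-0.03,0,-0.02],"spin": 0},
    {"travel": [-0.04,0,0],"spin": 0},
    {"travel": [-0.03,0,0],"spin": 0},
    {"travel": [0,0,0],"spin": 0}
  ]
}}

```text
time_s: 25.93
tcp_pos: [0.5831, 0.0912, 0.1442]
eef_rot: [178.8, 0.1, -41.9]
contact_force: [-0.3, -0.2, -0.3]
gripper_width: 0.0002
```

```bash
python3 st.py 3;python3 - <<'E'
from h import *
delta(S(0,-.035),.075,-41.6)
c,p,d=snap('wrist','w11.png')
for t in ['keeper_lip','tube_collar']:
    for q in r.pinpoint('wrist',t)[:1]: print(t,round(q['conf'],2),np.round(inS(w(c,q['at'])),4),round(w(c,q['at'])[2],4))
P=cloud(c,d); q=P[...,:2]-SO; X=q@XS; Y=q@YS; Z=P[...,2]
for y in range(-95,-25,6):
    m=(abs(X)<.009)&(abs(Y-y/1000)<.003)&(Z<.12); print(y,m.sum(),np.round(np.percentile(Z[m],[10,50,90]),4) if m.any() else '')
E
```

```text
26.08 [0.5857 0.0893 0.1436] [ 1.7873e+02  4.0000e-02 -4.1880e+01] [-0.   0.1  0.3] 0.0005
t 26.0833 tcp [0.5857 0.0893 0.1436] yaw -41.88 F [-0.   0.1  0.3] w 0.0005
tool d [ 0.0478 -0.0003  0.0686] spin -0.28
keeper_lip 0.91 [-0.0016 -0.0309] 0.0666
-95 184 [0.0546 0.0554 0.0562]
-89 160 [0.0546 0.0561 0.0628]
-83 181 [0.0606 0.062  0.0632]
-77 176 [0.06   0.0609 0.0618]
-71 176 [0.0599 0.0609 0.0617]
-65 153 [0.0602 0.0609 0.0618]
-59 176 [0.0601 0.061  0.0617]
-53 154 [0.0601 0.061  0.0619]
-47 176 [0.0614 0.0627 0.0638]
-41 160 [0.0636 0.065  0.0662]
-35 168 [0.0658 0.0668 0.068 ]
-29 38 [0.0376 0.0402 0.0414]
```

View pics/w11.png

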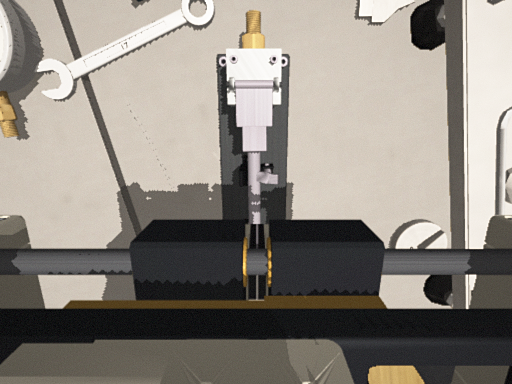

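The keeper plate reads level, at z 61 mm from y −83 to −53, and the lip is at y −31, z 67 mm, so it is fully shut. The tube is home and the arm is clear, so I'm handing in.

```bash
python3 -c "
from h import *
s=r.get_state();print(s['time_s'],s['contact_force'],s['qd'])
print(r.close_job())"
```

```text
26.2333 [-0.47669629  0.08762251  0.19152718] [-0.18756409  0.13984863 -0.12200052 -0.08264104  0.04917922 -0.15620936]
the job is handed in; nothing more can be done
None
```

The tube is connected, locked and handed in after 26.2 s of the allowed 61 s. I laid it across both clip mouths with the nose outside the port and let go. I then pressed it into both seats, pushed it by the tail until the collar stopped against the port, and swung the keeper shut.

**Seating:** The tube top was level at about z 42 mm from the collar past clip A. Pressing beside clip B met a firm stop at the seated height. Both clips seem to have snapped while I pressed beside clip A, so the press at B only confirmed it.

**Port:** The push ended on a sudden hard stop of about 45 N. After I backed off, the tail measured at stand y 96 to 98 mm, where 96 is home. That 0 to 2 mm spread is within the camera error.

**Keeper:** The plate is level at z 61 mm, with the lip at y −31 mm and z 67 mm, which means fully shut. The legs fit down behind the collar. One earlier scene-camera reading put the lip at z 83 mm, but the close wrist view and its depth data disagreed with it and showed the keeper shut.

**Forces and arm:** The press at clip A briefly reached about 40 N in total through the fingertips. Early descents tilted the tool by up to about 5°, and I corrected that before the grasp. The arm was clear of everything at hand-in. I moved nothing near the caliper, gauge, disc weight or spanner, but did not re-measure them.

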